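Set up and prime sheet-metal housings at the spray bench

TASK

Two or three square sheet-metal housings lie on their sides on the bench: turn each one so that its open end faces down and stand it on the white light panel, fully on it and a couple of fingers' width clear of the others; then press the extractor's sprung lever fully down until it stays down by itself. Then take the spray gun off its rack and, one housing after another from the tallest to the shortest, aim the nozzle at the middle of the upturned closed end from about 12 cm away and hold the gun quite still for five seconds, never touching a housing with the gun. Finally lay the gun back in its rack as it was, with the housings still standing on the panel, open end down and apart, the lever still down and everything else on the bench left where it is.

Things in the scene. Friction and masses are not known exactly. Their poses are not given: they have to be found in the camera images.
- tall: the longest housing: loose aluminium box, about 0.2 kg, 62 x 62 mm square and 80 mm long, wall 4 mm (rim 4-8 mm), open at one of its square ends (may be absent). Origin at its centre; +x points along its length from the open end to the closed end, y and z square to its flat sides. It starts lying on the bench, open end towards the robot's left; stood open end down its +x points up
- middle: the middle-sized housing: loose aluminium box, about 0.2 kg, 62 x 62 mm square and 65 mm long, wall 4 mm (rim 4-8 mm), open at one of its square ends (may be absent). Origin at its centre; +x points along its length from the open end to the closed end, y and z square to its flat sides. It starts lying on the bench, open end towards the robot's left; stood open end down its +x points up
- short: the shortest housing: loose aluminium box, about 0.2 kg, 62 x 62 mm square and 50 mm long, wall 4 mm (rim 4-8 mm), open at one of its square ends (may be absent). Origin at its centre; +x points along its length from the open end to the closed end, y and z square to its flat sides. It starts lying on the bench, open end towards the robot's left; stood open end down its +x points up
- tall_closed (a point): the centre of the outer face of the tall housing's closed end (40 mm from its origin along +x), the middle to aim at
- middle_closed (a point): the centre of the outer face of the middle housing's closed end (32.5 mm from its origin along +x), the middle to aim at
- short_closed (a point): the centre of the outer face of the short housing's closed end (25 mm from its origin along +x), the middle to aim at
- panel: fixed white light panel with an aluminium edge, 200 mm (x) by 320 mm (y), 20 mm thick; origin at the centre of its underside on the bench, its flat top 20 mm above; z up
- lever (a joint): the extractor's sprung lever: 0 rad up, 0.55 rad fully down. Its over-centre spring resists with about 10 N at the pad at first, less and less until 0.40 rad; past that it pulls itself down to 0.55 and stays there
- lever_pad (a point): middle of the top of the lever's black pad (36 x 45 mm), 95 mm from the hinge; about 132 mm above the bench when up; it goes down some 50 mm, nearly straight. x axis from pad to hinge, y along the hinge line (turned with the extractor). Beyond the hinge, about 100 mm from the pad, is the grey extractor box, 150 x 170 x 175 mm high
- gun: loose cordless spray gun, 0.35 kg. Origin at the centre of its black handle, a bar 120 (x) x 30 (y) x 34 (z) mm; +x forward to the nozzle, z up. A steel head in front runs to x = 110 mm, on it a paint cup 51 mm wide (centre x = 96, top 76 mm above the origin); the nozzle is bent 45 deg down. Grip the handle across y at its middle, between the saddles
- gun_nozzle (a point): the tip of the nozzle, at 133, 0, -25 mm from the gun's origin; its +x axis is the direction of the spray, 45 degrees below the gun's +x
- rack: fixed dark steel gun rack: base 140 mm (x) by 90 mm (y) by 12 mm; two U saddles at x = -47 and +47 mm, 12 mm thick (x), floor 60 mm above the bench, slot 44 mm wide (y) between side lips that rise to 82 mm. Origin at the centre of its underside; the gun lies with its x along the rack's x
- rack_seat (a point): where the gun's origin is when it lies in the rack: 77 mm above the rack's origin
- bottle: bystander: white plastic bottle with green cap, 68 mm diameter, 190 mm high; origin at its underside
- tape: bystander: roll of yellow tape lying flat, 96 mm diameter, 25 mm high; origin at its underside
- sander: bystander: cork sanding block 90 x 50 x 35 mm; origin at its underside
- jar: bystander: jar with black cap, 70 mm diameter, 80 mm high; origin at its underside
- can: bystander: steel can, 66 mm diameter, 150 mm high; origin at its underside
- cup: bystander: white mixing cup, 72 mm diameter, 85 mm high; origin at its underside
- scraper: bystander: spatula lying flat; origin at its underside
There are look-alikes about, which are no part of the job. What is shaped like the rack but blue is not meant.

How it is judged:
On the way, in this order (a step that is already met when the one before it is completed fails the run):
1. every housing present stands open end down on the panel, clear of the others and let go (angle between each of tall, middle, short's own x axis and vertical below 0.12 rad and x of tall in the frame of panel between -0.08 and 0.08 m and y of tall in the frame of panel between -0.14 and 0.14 m and z of tall in the frame of panel between 0.054 and 0.066 m and linear speed of each of tall, middle, short below 0.02 m/s and angular speed of each of tall, middle, short below 0.15 rad/s and x of middle in the frame of panel between -0.08 and 0.08 m and y of middle in the frame of panel between -0.14 and 0.14 m and z of middle in the frame of panel between 0.0465 and 0.0585 m and x of short in the frame of panel between -0.08 and 0.08 m and y of short in the frame of panel between -0.14 and 0.14 m and z of short in the frame of panel between 0.039 and 0.051 m and horizontal distance between tall and middle above 0.078 m and horizontal distance between each of tall, middle and short above 0.078 m and contact force between each of tall, middle, short and the fingers below 0.3 N), for 0.3 s.
2. the extractor lever is latched down and stays there untouched (value of joint lever above 0.45 rad and contact force between extractor and the fingers below 0.3 N), for 0.3 s.
3. the gun is aimed at the middle of the tall housing's closed end from 80 to 160 mm, within 20 mm, and kept so for 4 s (x of tall_closed in the frame of gun_nozzle between 0.08 and 0.16 m and y of tall_closed in the frame of gun_nozzle between -0.02 and 0.02 m and z of tall_closed in the frame of gun_nozzle between -0.02 and 0.02 m and angle between tall's own x axis and vertical below 0.12 rad), for 4 s.
4. the gun is aimed at the middle of the middle housing's closed end from 80 to 160 mm, within 20 mm, and kept so for 4 s (x of middle_closed in the frame of gun_nozzle between 0.08 and 0.16 m and y of middle_closed in the frame of gun_nozzle between -0.02 and 0.02 m and z of middle_closed in the frame of gun_nozzle between -0.02 and 0.02 m and angle between middle's own x axis and vertical below 0.12 rad), for 4 s.
5. the gun is aimed at the middle of the short housing's closed end from 80 to 160 mm, within 20 mm, and kept so for 4 s (x of short_closed in the frame of gun_nozzle between 0.08 and 0.16 m and y of short_closed in the frame of gun_nozzle between -0.02 and 0.02 m and z of short_closed in the frame of gun_nozzle between -0.02 and 0.02 m and angle between short's own x axis and vertical below 0.12 rad), for 4 s.
At the end, for the whole second after the job is handed in: Each housing present stands open end down (within 7 deg) at rest on the panel, its centre 20 mm inside the edges and 78 mm from other centres; the lever is down (over 0.45 rad); the gun rests in the rack, within 30 mm along it, 12 mm across, 6 mm in height and 8 deg of its seat (angle between each of tall, middle, short's own x axis and vertical below 0.12 rad and x of tall in the frame of panel between -0.08 and 0.08 m and y of tall in the frame of panel between -0.14 and 0.14 m and z of tall in the frame of panel between 0.054 and 0.066 m and linear speed of each of tall, middle, short, gun below 0.02 m/s and angular speed of each of tall, middle, short, gun below 0.15 rad/s and x of middle in the frame of panel between -0.08 and 0.08 m and y of middle in the frame of panel between -0.14 and 0.14 m and z of middle in the frame of panel between 0.0465 and 0.0585 m and x of short in the frame of panel between -0.08 and 0.08 m and y of short in the frame of panel between -0.14 and 0.14 m and z of short in the frame of panel between 0.039 and 0.051 m and horizontal distance between tall and middle above 0.078 m and horizontal distance between each of tall, middle and short above 0.078 m and value of joint lever above 0.45 rad and x of gun in the frame of rack_seat between -0.03 and 0.03 m and y of gun in the frame of rack_seat between -0.012 and 0.012 m and z of gun in the frame of rack_seat between -0.006 and 0.006 m and angle between the x axis of gun and the x axis of rack, either way round below 0.15 rad); the robot touches nothing.
It fails at once if the gun touches the tall housing (contact force between gun and tall above 1 N).
It fails at once if the gun touches the middle housing (contact force between gun and middle above 1 N).
It fails at once if the gun touches the short housing (contact force between gun and short above 1 N).
It fails at once if a bystander is moved more than 50 mm (distance of any of bottle, tape, sander, jar, can, cup, scraper from where it was at the start of the episode above 0.05 m).
Of tall, middle, short only 2 to 3 are there at a start; the rules pass over those that are not, and their reading is None.
At some moment in a run one of tall, middle, short may be knocked a few centimetres aside while the robot is not near it.
It also fails if it takes over 210 s, if anything falls off the work surface, if the arm or the gripper's body presses on something with over 40 N, if the wrist force passes 120 N, or if a joint passes its speed limit or range.

ROBOT

A 6-joint arm with a two-finger parallel gripper is mounted at the origin on the work surface. World frame = base frame: x ahead of the robot, y to its left, z up, the work surface at z = 0. Lengths are in m, angles in rad, forces in N, time in s.
With the tool pointing down it reaches from about 0.3 to 0.825 m from the base axis. Payload 5.4 kg.
Tool frame: the origin (TCP) lies at the very end of the fingers, on their centre line; the grasp point (between the pads) lies 19 mm behind it; z points along the fingers, x is the direction in which the jaws open and shut, and the axes are right-handed (so a half turn about z gives the same grasp; the last joint's range is limited). The gripper opens to 92 mm and grips with 3 to 60 N. Pads are 20 mm wide; open, the fingers measure 128 mm over their backs; the gripper's body (75 mm by 189 mm) begins 69 mm behind the grasp point.
Start: joints at [1.096, 0.158, 1.597, -0, 1.386, -0.21], TCP at [0.15, 0.555, 0.193] pointing down, gripper open.
Joint ranges: [-2.91, 2.91], [-0.94, 2.29], [0.18, 2.7], [-1.29, 4.43], [0.17, 2.64], [-3, 3]. Speed limits (rad/s): [2.57, 2.57, 3.14, 3.14, 3.14, 3.14].

INTERFACE

Orientations are given as a rotation vector (axis times angle).
In Python, from workcell import bot gives the robot as it stands. Calls block until the motion is done:
- bot.goto(position, orientation): joint-space move of the TCP to a pose.
- bot.line_to(position, rot=None, max_speed=0.15): straight line of the TCP; rot=None keeps the orientation; max_speed is the mean speed in m/s.
- bot.set_joints(angles): joint-space move.
- bot.set_gripper(opening, newtons=None): opening from 0.0 (shut) to 1.0 (fully open); newtons is the grip in N (None keeps the last); returns when the fingers have stopped.
- bot.hold(seconds).
- bot.inverse_kinematics(position, orientation): joint angles nearest the present ones, or None.
- bot.read_camera(name): name is "scene" or "top"; returns a dict with "pixels" (420x560x3 uint8, blue, green, red), "fx", "fy", "cx", "cy" (pixels), "R" (3x3) and "t" (3): a world point X has camera coordinates R X + t. Camera axes: x right, y down, z forward; pixel columns grow to the right and rows downward; lengths in m; the calibration is good to about 2 mm. A picture is of the moment at which its call begins. There is no depth.
A pose or a line that the arm cannot do raises bot.MotionError and nothing moves.
- bot.job_done(): hands the job in, once; it reports no verdict.
Readings, each from a call of its own:
- bot.current_clock(): time.
- bot.current_joints(): joint angles.
- bot.current_joint_vel(): joint speeds.
- bot.current_effort(): joint torques, N m.
- bot.current_ee_pos(): TCP position.
- bot.current_tool_rot(): TCP orientation.
- bot.current_contact_force(): force on the tool from outside, world axes, zero at the start.
- bot.current_ft_torque(): the same for the moment, N m.
- bot.current_opening(): opening from 0.0 (shut) to 1.0 (fully open).
Only numpy, scipy, OpenCV 4.12 (cv2) and the standard library are available. Lean on these libraries where they do the work, as an engineer would, in place of code of your own. Each camera call takes 0.05 s, during which the arm holds its last target.

## Working session

There is one attempt and no reset: what is moved stays moved. The work goes in short steps, each a Python script; the robot and the scene stay as the last script left them, time stands still between calls to the robot, and variables do not carry over. Pictures are saved under pics/ and viewed, and the job is handed in when it is done.

```bash
ls; mkdir -p pics; python3 - <<'E'
from workcell import bot
import cv2,numpy as np
for n in ("scene","top"):
    c=bot.read_camera(n); cv2.imwrite(f"pics/{n}0.png",c["pixels"])
    R=np.array(c["R"]);t=np.array(c["t"])
    print(n,c["fx"],c["fy"],c["cx"],c["cy"],"cam pos",-R.T@t, "fwd",R[2])
print(bot.current_clock(),bot.current_joints(),bot.current_ee_pos(),bot.current_tool_rot(),bot.current_opening())
E
```

```text
pics
scene 396.7607819893035 396.7607819893035 280.3689147604827 205.36965200344687 cam pos [1.38586245 0.00902297 0.85647384] fwd [-0.74712525 -0.00738589 -0.66464225]
top 400.9767535731902 400.9767535731902 283.647801238275 214.2074889530445 cam pos [ 4.43536333e-01 -1.37802726e-04  1.40299579e+00] fwd [ 0.07178849  0.02413224 -0.9971279 ]
0.1 [ 1.09589743e+00  1.59008737e-01  1.59805559e+00  1.20879371e-05
  1.38619445e+00 -2.10064072e-01] [0.15023196 0.55442762 0.19213004] [ 2.49473554e+00  1.90826484e+00 -2.37206545e-03] 1.0000053705298009
```

View pics/scene0.png

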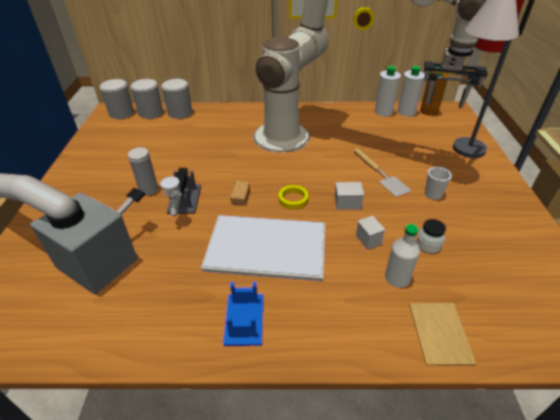

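View pics/top0.png

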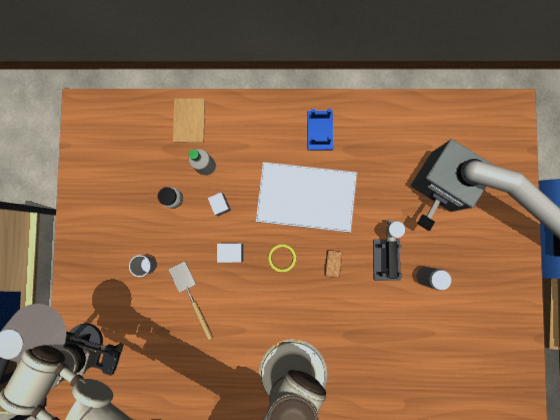

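```bash
python3 - <<'E'
import cv2,numpy as np
s=cv2.imread("pics/scene0.png");t=cv2.imread("pics/top0.png")
a=cv2.resize(s[170:290,320:460],None,fx=4,fy=4,interpolation=cv2.INTER_CUBIC)
b=cv2.resize(t[140:290,150:310],None,fx=4,fy=4,interpolation=cv2.INTER_CUBIC)
cv2.imwrite("pics/c1.png",a);cv2.imwrite("pics/c2.png",b)
c=cv2.resize(s[140:300,10:220],None,fx=3.5,fy=3.5,interpolation=cv2.INTER_CUBIC)
d=cv2.resize(t[130:300,360:520],None,fx=3.5,fy=3.5,interpolation=cv2.INTER_CUBIC)
cv2.imwrite("pics/c3.png",c);cv2.imwrite("pics/c4.png",d)
E
```

```text
(no output)
```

View pics/c1.png

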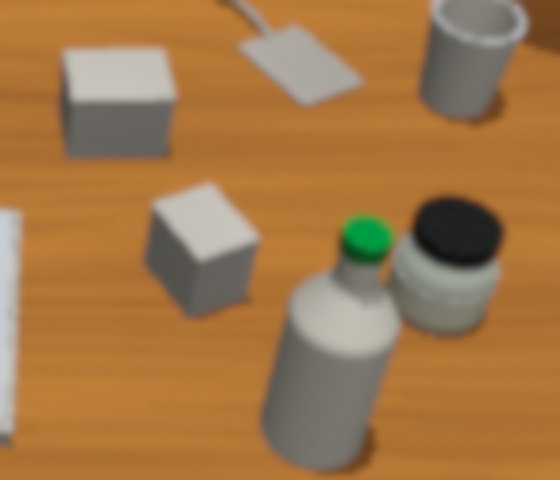

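View pics/c2.png

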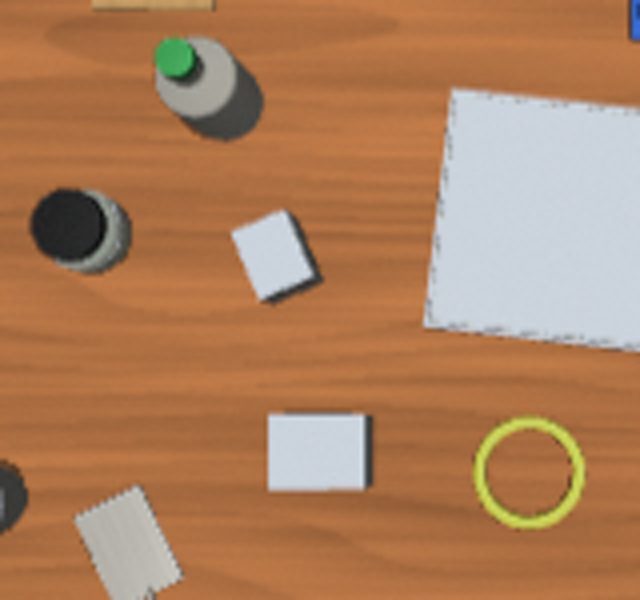

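View pics/c3.png

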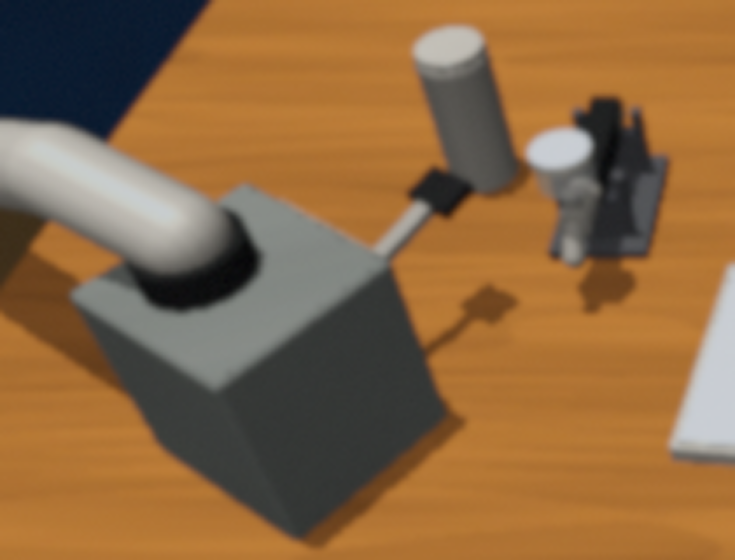

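View pics/c4.png

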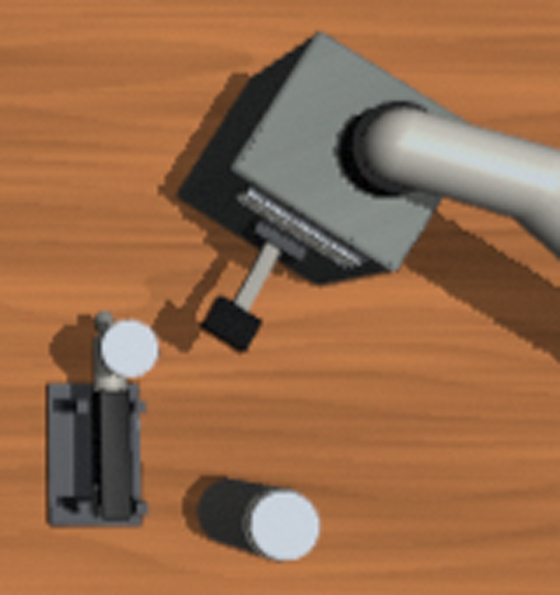

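```bash
cat > h.py <<'E'
import cv2,numpy as np
from scipy.spatial.transform import Rotation as Ro
from workcell import bot
class Cam:
    def __init__(s,c):
        s.img=c["pixels"];s.R=np.array(c["R"]);s.t=np.array(c["t"]);s.K=np.array([[c["fx"],0,c["cx"]],[0,c["fy"],c["cy"]],[0,0,1]])
        s.C=-s.R.T@s.t
    def ray(s,uv):
        uv=np.atleast_2d(np.asarray(uv,float))
        d=np.c_[uv,np.ones(len(uv))]@np.linalg.inv(s.K).T@s.R
        return d
    def plane(s,uv,z):
        d=s.ray(uv);k=(z-s.C[2])/d[:,2]
        return s.C+d*k[:,None]
    def proj(s,X):
        p=(np.atleast_2d(X)@s.R.T+s.t)@s.K.T
        return p[:,:2]/p[:,2:]
def cams():
    return Cam(bot.read_camera("scene")),Cam(bot.read_camera("top"))
def tri(c1,u1,c2,u2):
    A=[];b=[]
    for c,u in((c1,u1),(c2,u2)):
        d=c.ray(u)[0];d/=np.linalg.norm(d);P=np.eye(3)-np.outer(d,d);A.append(P);b.append(P@c.C)
    x=np.linalg.lstsq(np.vstack(A),np.hstack(b),rcond=None)[0]
    gap=np.linalg.norm(np.vstack(A)@x-np.hstack(b))
    return x,gap
def rect_world(cam,mask,z):
    cn=max(cv2.findContours(mask,cv2.RETR_EXTERNAL,cv2.CHAIN_APPROX_NONE)[0],key=cv2.contourArea)
    P=cam.plane(cn.reshape(-1,2),z)[:,:2]
    r=cv2.minAreaRect((P*1000).astype(np.float32))
    return r,cn
E
python3 - <<'E'
from h import *
s,t=cams()
g=t.img
hsv=cv2.cvtColor(g,cv2.COLOR_BGR2HSV)
m=((hsv[...,1]<45)&(hsv[...,2]>170)).astype(np.uint8)*255
n,lab,st,ce=cv2.connectedComponentsWithStats(m)
for i in range(1,n):
    if st[i,4]>120:
        x,y,w,h,a=st[i]
        if y<60: continue
        z=0.02 if a>2000 else 0.062
        r,_=rect_world(t,(lab==i).astype(np.uint8)*255,z)
        print(ce[i],st[i],"z",z,"ctr",np.round(r[0],1),"size",np.round(r[1],1),"ang",round(r[2],1))
E
```

```text
[134.86013986  78.52447552] [126  71  16  16 143] z 0.062 ctr [1007.7  557.4] size [51.3 52.8] ang 5.9
[352.99152542  78.70762712] [343  70  23  18 236] z 0.062 ctr [1008.1 -203.6] size [59.8 75. ] ang 0.0
[  9.02666667 117.41333333] [  1 109  19  17 150] z 0.062 ctr [865.8 988.9] size [58.9 55.5] ang 29.2
[ 42.06681514 125.18708241] [ 18 111  41  38 449] z 0.062 ctr [847. 867.] size [179.   86.6] ang 51.6
[ 39.38018433 177.33870968] [ 22 156  35  38 434] z 0.062 ctr [660.5 872.1] size [165.5  74.9] ang 48.2
[306.15324859 196.72016243] [ 256  162  101   70 5664] z 0.02 ctr [604.9 -43. ] size [328.4 209.3] ang 84.0
[518.30081967 187.01967213] [ 472  163   88   62 1220] z 0.062 ctr [ 635.7 -752.1] size [335.2  77.9] ang 58.9
[217.42481203 203.09774436] [208 193  20  22 266] z 0.062 ctr [575.8 256.3] size [61.6 49.1] ang 24.3
[396.46698113 229.60377358] [389 222  16  19 212] z 0.062 ctr [ 487.6 -343.4] size [59.8 49.8] ang 0.5
[228.34899329 252.81879195] [217 244  24  19 447] z 0.062 ctr [408.5 215.3] size [59.9 77.6] ang 0.7
[181.52980132 276.58940397] [169 262  26  30 453] z 0.062 ctr [327.9 371. ] size [83.6 60.3] ang 27.1
[441.04095563 279.8225256 ] [432 271  19  19 293] z 0.062 ctr [ 328.1 -487. ] size [58.6 59.1] ang 0.7
[  9.69981917 343.79927667] [  0 330  23  29 553] z 0.062 ctr [ 99.4 935.7] size [92.2 74.4] ang 3.6
[314.35119048 362.85416667] [294 343  32  43 336] z 0.062 ctr [ 61.7 -67.5] size [161.   42.7] ang 34.1
[ 25.29550827 381.85579196] [   4  353   47   53 1269] z 0.062 ctr [-21.4 878.7] size [103.2 154.8] ang 64.0
[304.78089888 394.24157303] [288 383  33  25 178] z 0.062 ctr [-45.1 -40.6] size [110.7  28.6] ang 61.3
[ 80.04439252 406.24065421] [ 66 389  35  31 428] z 0.062 ctr [-107.4  692.9] size [98.4 95.8] ang 64.1
[ 10.67261905 407.6547619 ] [  0 396  27  18 168] z 0.062 ctr [-105.7  923.6] size [101.2  29.5] ang 63.5
```

```bash
python3 - <<'E'
from h import *
s,t=cams()
print("short scene",s.plane([[371.5,225.5]],.062)[0],"tall scene",s.plane([[349.5,188.3]],.062)[0])
# panel corners in scene
hs=cv2.cvtColor(s.img,cv2.COLOR_BGR2HSV)
def blob(cam,cond,x0,y0,x1,y1):
    hsv=cv2.cvtColor(cam.img,cv2.COLOR_BGR2HSV).astype(int)
    m=np.zeros(cam.img.shape[:2],np.uint8);sub=cond(hsv[y0:y1,x0:x1]);m[y0:y1,x0:x1]=sub*255
    n,lab,st,ce=cv2.connectedComponentsWithStats(m)
    i=1+np.argmax(st[1:,4]);return ce[i],st[i],(lab==i).astype(np.uint8)*255
dark=lambda h:(h[...,2]<45)
pt=blob(t,dark,414,212,442,234);ps=blob(s,dark,120,182,148,206)
print(pt[:2],ps[:2])
X,g=tri(s,ps[0],t,pt[0]);print("pad tri",X,g, "top@.132",t.plane(pt[0],.132)[0],"scene@.132",s.plane(ps[0],.132)[0])
r,_=rect_world(t,pt[2],.132);print(r)
# lever bar end near box
print("bar end",t.plane([[438.6,202.9]],.14))
# cup lid top
ct=blob(t,lambda h:(h[...,1]<45)&(h[...,2]>170),386,218,410,242);print("cup",ct[:2],t.plane(ct[0],.153)[0])
# panel in scene
pn=blob(s,lambda h:(h[...,1]<45)&(h[...,2]>150),190,205,340,285);print("panel scene",rect_world(s,pn[2],.02)[0])
# rack base (top): dark greys
rk=blob(t,lambda h:(h[...,1]<90)&(h[...,2]<110),368,234,404,284)
print("rack",rk[:2]);print(rect_world(t,rk[2],.012)[0])
cv2.imwrite("pics/rk.png",cv2.resize(np.hstack([t.img[210:290,360:450],cv2.cvtColor(rk[2],cv2.COLOR_GRAY2BGR)[210:290,360:450]]),None,fx=4,fy=4,interpolation=cv2.INTER_NEAREST))
cv2.imwrite("pics/rk2.png",cv2.resize(s.img[155:225,120:220],None,fx=6,fy=6,interpolation=cv2.INTER_CUBIC))
E
```

```text
short scene [0.5799622  0.25968489 0.062     ] tall scene [0.41252042 0.21834412 0.062     ]
(array([425.64285714, 222.19285714]), array([418, 215,  16,  15, 140], dtype=int32)) (array([136.10784314, 194.31372549]), array([129, 190,  15,  11, 102], dtype=int32))
pad tri [ 0.51376673 -0.41660528  0.1250712 ] 0.0033404300031600366 top@.132 [ 0.51386604 -0.41677577  0.132     ] scene@.132 [ 0.52247028 -0.40996969  0.132     ]
((514.4230346679688, -417.0803527832031), (42.66484832763672, 33.36714553833008), 57.94669723510742)
bar end [[ 0.5744045  -0.45535668  0.14      ]]
cup (array([396.48584906, 229.6509434 ]), array([389, 222,  16,  19, 212], dtype=int32)) [ 0.48872438 -0.31997039  0.153     ]
panel scene ((610.9797973632812, -40.7056884765625), (326.90679931640625, 209.96034240722656), 84.13075256347656)
rack (array([386.57703349, 259.46794258]), array([ 374,  234,   28,   46, 1045], dtype=int32))
((401.667236328125, -323.1495056152344), (153.67381286621094, 92.23619079589844), 0.731499969959259)
```

View pics/rk.png

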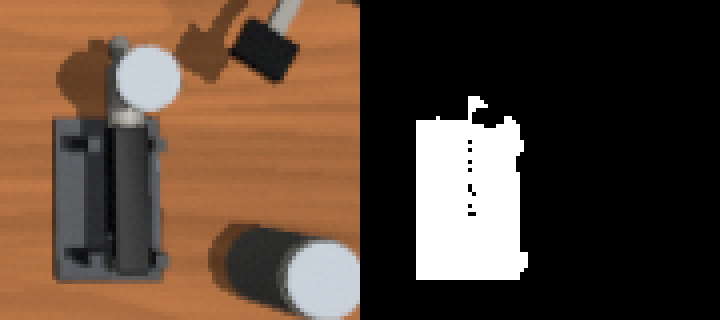

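View pics/rk2.png

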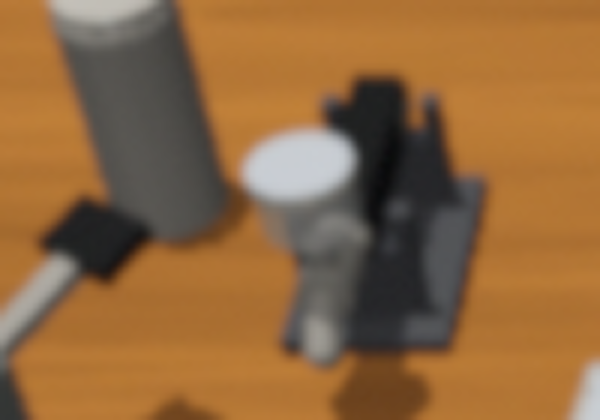

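```bash
python3 - <<'E'
from h import *
s,t=cams()
print("rack corners",np.round(t.plane(np.array([[53,119],[163,119],[163,281],[53,281]])/4+[360,210]-.4,.012),4))
print("handle corners",np.round(t.plane(np.array([[118,126],[147,126],[145,274],[116,274]])/4+[360,210]-.4,.094),4))
print("cup scene",s.plane(np.array([[300,158]])/6+[120,155]-.4,.153))
print("handle back end scene",s.plane(np.array([[378,80]])/6+[120,155]-.4,.094))
print("pad scene/top, bar dir")
# extractor front top edge in top crop c4 : (233,170)->(397,270)
print(t.plane(np.array([[233,170],[397,270],[320,33]])/3.5+[360,130]-.4,.175))
# bystanders
print("can top",t.plane([[440.5,279.5]],.150),"sander",t.plane([[333,263]],.035),"bottle",t.plane([[194,155]],.19),"jar",t.plane([[168,197]],.08),"tape",t.plane([[282,258]],.025))
E
```

```text
rack corners [[ 0.4596 -0.2748  0.012 ]
 [ 0.4606 -0.3689  0.012 ]
 [ 0.3225 -0.3675  0.012 ]
 [ 0.3213 -0.2741  0.012 ]]
handle corners [[ 0.4535 -0.311   0.094 ]
 [ 0.4538 -0.3343  0.094 ]
 [ 0.335  -0.3316  0.094 ]
 [ 0.3347 -0.3084  0.094 ]]
cup scene [[ 0.48810641 -0.31767114  0.153     ]]
handle back end scene [[ 0.34479063 -0.31728681  0.094     ]]
pad scene/top, bar dir
[[ 0.64663744 -0.40626146  0.175     ]
 [ 0.55989865 -0.54634499  0.175     ]
 [ 0.76895096 -0.48406358  0.175     ]]
can top [[ 0.33715441 -0.45354192  0.15      ]] sander [[ 0.37809343 -0.13574745  0.035     ]] bottle [[0.71137146 0.30761582 0.19      ]] jar [[0.5929567  0.41907652 0.08      ]] tape [[0.3925494  0.03724224 0.025     ]]
```

```bash
cat >> h.py <<'E'
def ori(z,x):
    z=np.array(z,float);z/=np.linalg.norm(z);x=np.array(x,float);x-=z*(x@z);x/=np.linalg.norm(x)
    return np.c_[x,np.cross(z,x),z]
def T(R,p):
    M=np.eye(4);M[:3,:3]=R;M[:3,3]=p;return M
def rv(R): return Ro.from_matrix(R).as_rotvec()
def ik(M): return bot.inverse_kinematics(M[:3,3],rv(M[:3,:3]))
PC=np.array([0.608,-0.042]);PY=-6*np.pi/180
def panel_xy(lx,ly):
    c,s=np.cos(PY),np.sin(PY);return PC+np.array([c*lx-s*ly,s*lx+c*ly])
def boxpose_lying(xy,ang,h=.031): # ang = heading of +x (closed)
    d=np.array([np.cos(ang),np.sin(ang),0]);z=np.array([0,0,1.]);return T(np.c_[d,np.cross(z,d),z],[*xy,h])
def boxpose_stand(xy,psi,L,extra=0): # box z axis heading psi
    zb=np.array([np.cos(psi),np.sin(psi),0]);xb=np.array([0,0,1.]);return T(np.c_[xb,np.cross(zb,xb),zb],[*xy,.02+L/2+extra])
def grasp_tool(a,off,flip,up=0): # tool pose in box frame; a: tilt
    z=np.array([-np.sin(a),0,-np.cos(a)]);x=np.array([0,1.,0])*(-1 if flip else 1)
    return T(ori(z,x),np.array([off,0,up])+.019*z)
E
cat > plan.py <<'E'
from h import *
import itertools
B={"tall":((.4105,.217),np.radians(-89.5),.08,(0,-.075)),"short":((.578,.258),np.radians(-65.7),.05,(0,.075))}
D=np.degrees
for n,(xy,ang,L,loc) in B.items():
    for loc in ((0,-.075),(0,.075)):
      for a,flip in itertools.product(np.radians([35,45,55]),(0,1)):
        G=grasp_tool(a,.006,flip)
        P=boxpose_lying(xy,ang)@G
        P2=P.copy();P2[:3,3]-=.11*P[:3,2]
        P3=P.copy();P3[2,3]+=.1
        q=[ik(P),ik(P2),ik(P3)]
        if any(x is None for x in q): print(n,loc,D(a),flip,"pick no",[x is not None for x in q]);continue
        ok=[]
        for psi in np.radians(np.arange(0,360,15)):
            S=boxpose_stand(panel_xy(*loc),psi,L)@G
            S2=S.copy();S2[2,3]+=.1
            S3=S.copy();S3[:3,3]-=.09*S[:3,2]
            q2=[ik(S),ik(S2),ik(S3)]
            if all(x is not None for x in q2): ok.append((int(round(D(psi))),np.round(q2[0],1).tolist()))
        print(n,loc,D(a),flip,"pick",np.round(q[0],2),"place psi",len(ok),ok[::3])
E
python3 plan.py
```

```text
tall (0, -0.075) 35.0 0 pick [-0.23  0.11  2.2   0.67  1.11 -0.64] place psi 14 [(30, [-0.1, 1.1, 0.8, -0.6, 2.0, 0.9]), (75, [0.0, 0.8, 1.4, -0.9, 1.5, 0.6]), (195, [-0.8, 0.2, 2.3, 1.5, 0.8, 2.5]), (240, [-0.8, 0.6, 1.7, 0.9, 1.4, 2.4]), (285, [-0.7, 0.9, 1.1, 0.5, 1.9, 2.2])]
tall (0, -0.075) 35.0 1 pick [-0.23  0.11  2.2   0.67  1.11  2.5 ] place psi 16 [(30, [-0.1, 1.1, 0.8, -0.6, 2.0, -2.3]), (75, [0.0, 0.8, 1.4, -0.9, 1.5, -2.5]), (165, [-0.5, 0.1, 2.4, 2.5, 0.3, -1.1]), (210, [-0.9, 0.3, 2.1, 1.2, 1.0, -0.7]), (255, [-0.8, 0.7, 1.5, 0.8, 1.6, -0.8]), (300, [-0.6, 1.1, 0.9, 0.4, 2.1, -1.1])]
tall (0, -0.075) 45.0 0 pick [-0.34  0.21  2.19  0.79  1.2  -0.82] place psi 20 [(0, [-0.3, 1.1, 0.8, -0.2, 2.1, 1.3]), (45, [-0.1, 0.9, 1.1, -0.6, 1.7, 0.8]), (90, [-0.0, 0.5, 1.6, -0.9, 1.2, 0.4]), (135, [-0.2, 0.2, 2.1, -1.2, 0.4, 0.1]), (240, [-0.8, 0.5, 1.7, 0.8, 1.3, 2.5]), (285, [-0.6, 0.8, 1.2, 0.5, 1.8, 2.2]), (330, [-0.4, 1.1, 0.8, 0.1, 2.1, 1.7])]
tall (0, -0.075) 45.0 1 pick [-0.34  0.21  2.19  0.79  1.2   2.32] place psi 20 [(0, [-0.3, 1.1, 0.8, -0.2, 2.1, -1.9]), (45, [-0.1, 
[... 6637 characters left out ...]
.1, 1.9, 1.5]), (45, [0.1, 0.9, 1.1, -0.4, 1.7, 0.9]), (90, [0.2, 0.6, 1.5, -0.6, 1.2, 0.4]), (135, [0.1, 0.3, 1.9, -0.8, 0.7, -0.1]), (180, [-0.2, 0.1, 2.1, 0.4, 0.3, -2.1]), (255, [-0.5, 0.5, 1.7, 0.6, 1.2, 2.6]), (300, [-0.3, 0.7, 1.3, 0.4, 1.6, 2.2]), (345, [-0.2, 0.9, 1.0, 0.1, 1.9, 1.7])]
short (0, 0.075) 55.0 1 pick [-0.16  0.83  1.36  0.75  1.6   2.32] place psi 22 [(0, [-0.1, 1.0, 0.9, -0.1, 1.9, -1.7]), (45, [0.1, 0.9, 1.1, -0.4, 1.7, -2.2]), (90, [0.2, 0.6, 1.5, -0.6, 1.2, -2.7]), (165, [-0.1, 0.1, 2.1, -0.3, 0.3, 2.0]), (210, [-0.4, 0.2, 2.1, 0.8, 0.7, 0.0]), (255, [-0.5, 0.5, 1.7, 0.6, 1.2, -0.5]), (300, [-0.3, 0.7, 1.3, 0.4, 1.6, -0.9]), (345, [-0.2, 0.9, 1.0, 0.1, 1.9, -1.5])]
```

```bash
cat >> h.py <<'E'
def up(M,dz,back=0):
    N=M.copy();N[2,3]+=dz;N[:3,3]-=back*M[:3,2];return N
def goto(M): bot.goto(M[:3,3],rv(M[:3,:3]))
def line(M,v=.15): bot.line_to(M[:3,3],rv(M[:3,:3]),max_speed=v)
def snap(name):
    s,t=cams();im=np.hstack([s.img,t.img]);cv2.imwrite(f"pics/{name}.png",cv2.resize(im,None,fx=800/1120,fy=800/1120,interpolation=cv2.INTER_AREA));return s,t
def st(): print("t",round(bot.current_clock(),2),"p",np.round(bot.current_ee_pos(),4),"open",round(bot.current_opening(),3),"F",np.round(bot.current_contact_force(),2))
def pick(xy,ang,a=np.radians(45),off=.006,flip=0):
    G=grasp_tool(a,off,flip);P=boxpose_lying(xy,ang)@G
    goto(up(P,.12,.10));goto(up(P,0,.10));line(P,.12)
    bot.set_gripper(0,25);st();line(up(P,.06),.12);st();return G
E
python3 - <<'E'
from h import *
p=bot.current_ee_pos();bot.line_to([p[0]+.05,p[1]-.05,.33],max_speed=.25)
G=pick((.4105,.217),np.radians(-89.5))
snap("tallpick")
E
```

```text
t 4.92 p [0.4106 0.2243 0.0177] open 0.674 F [-0.92 -1.53  0.91]
t 5.58 p [0.4099 0.2245 0.0769] open 0.674 F [-0.12  0.56 -2.43]
```

View pics/tallpick.png

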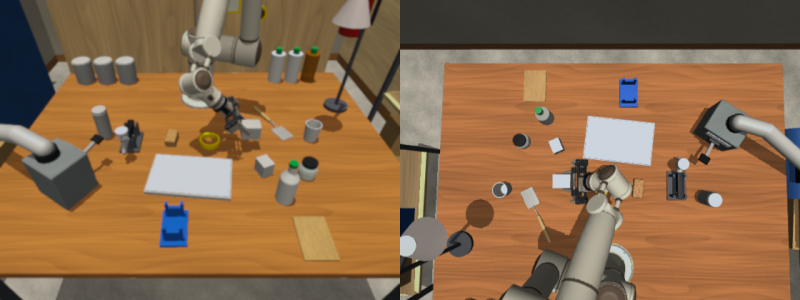

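```bash
cat >> h.py <<'E'
def place(G,loc,psi,L):
    S0=boxpose_stand(panel_xy(*loc),psi,L)@G
    bot.line_to(bot.current_ee_pos()+[0,0,.15],max_speed=.2)
    goto(up(S0,.12));line(up(S0,.012),.12);bot.hold(.3)
    f0=bot.current_contact_force()[2]
    for i in range(16):
        e=.012-.0015*(i+1);line(up(S0,e),.02);bot.hold(.05)
        f=bot.current_contact_force()[2]
        if f-f0>3: break
    print("contact extra",e,f-f0);st()
    o=bot.current_opening()
    bot.set_gripper(min(1,o+.06));bot.hold(.2);bot.set_gripper(1.0);st()
    line(up(S0,e,.10),.12);line(up(S0,e+.12,.10),.25)
E
python3 - <<'E'
from h import *
G=grasp_tool(np.radians(45),.006,0)
place(G,(0,-.075),np.radians(84),.08)
st();snap("tallplaced")
E
```

```text
contact extra -0.0014999999999999996 10.538478990232672
t 11.98 p [ 0.5989 -0.13    0.053 ] open 0.673 F [-5.02  4.79  9.  ]
t 13.01 p [ 0.5987 -0.1299  0.0511] open 1.002 F [ 0.04 -0.38  0.12]
t 14.62 p [ 0.6054 -0.0597  0.2399] open 1.003 F [ 0.26  0.11 -1.36]
```

View pics/tallplaced.png

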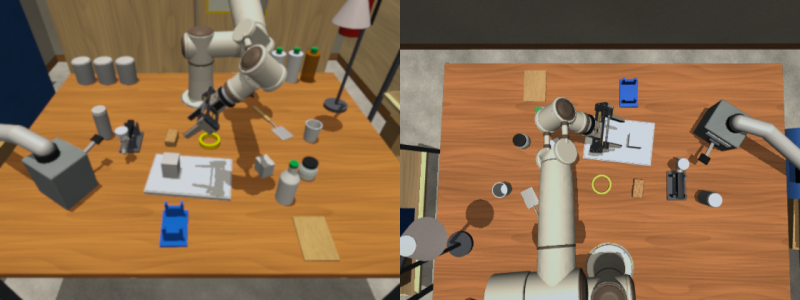

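```bash
python3 - <<'E'
from h import *
p=bot.current_ee_pos();bot.goto([.42,.0,.36],rv(ori([0,0,-1],[0,1,0])))
s,t=cams();st()
a=cv2.resize(s.img[180:290,210:450],None,fx=3,fy=3,interpolation=cv2.INTER_CUBIC)
b=cv2.resize(t.img[140:260,180:380],None,fx=3.6,fy=3.6,interpolation=cv2.INTER_CUBIC)
cv2.imwrite("pics/d1.png",a);cv2.imwrite("pics/d2.png",b)
E
```

```text
t 16.7 p [4.200e-01 1.000e-04 3.596e-01] open 0.998 F [ 0.03  0.7  -0.56]
```

View pics/d1.png

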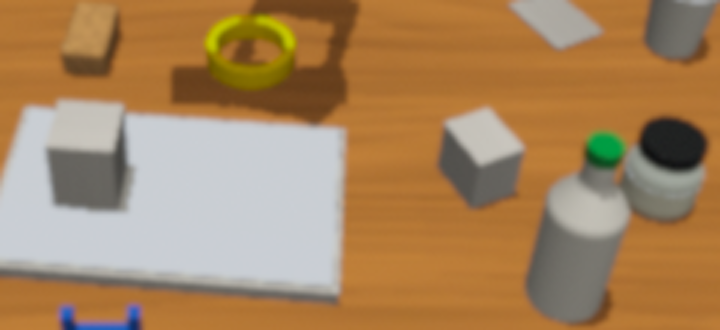

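View pics/d2.png

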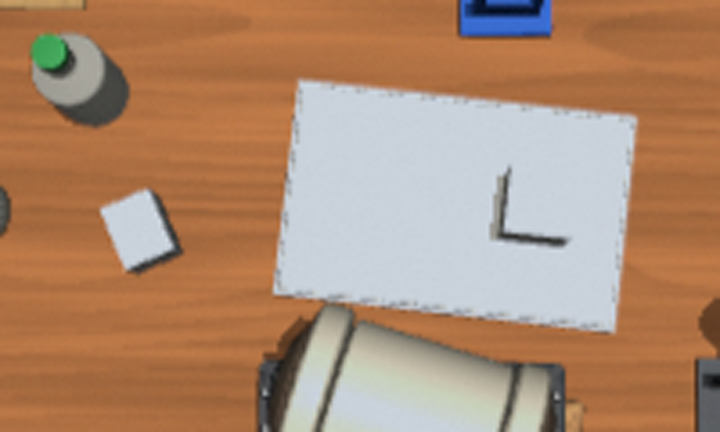

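```bash
python3 - <<'E'
from h import *
s,t=cams()
m=np.zeros(t.img.shape[:2],np.uint8);hsv=cv2.cvtColor(t.img,cv2.COLOR_BGR2HSV)
m[185:225,200:240]=((hsv[...,1]<45)&(hsv[...,2]>170))[185:225,200:240]*255
print(rect_world(t,m,.062)[0])
G=pick((.5775,.2575),np.radians(-65.7))
place(G,(0,.075),np.radians(84),.05)
st();bot.goto([.40,.0,.36],rv(ori([0,0,-1],[0,1,0])))
s,t=cams()
a=cv2.resize(s.img[180:290,210:450],None,fx=3,fy=3,interpolation=cv2.INTER_CUBIC)
b=cv2.resize(t.img[140:260,180:380],None,fx=3.6,fy=3.6,interpolation=cv2.INTER_CUBIC)
cv2.imwrite("pics/e1.png",a);cv2.imwrite("pics/e2.png",b)
E
```

```text
((575.7733154296875, 256.31890869140625), (61.63630676269531, 49.09421157836914), 24.278541564941406)
t 20.07 p [0.5745 0.264  0.0177] open 0.67 F [-0.31 -1.61  0.59]
t 20.72 p [0.5741 0.2642 0.0771] open 0.673 F [ 0.48 -0.27 -1.49]
contact extra 0.0 7.793127217411545
t 26.63 p [0.6147 0.0193 0.0393] open 0.673 F [-2.99  2.4   6.26]
t 27.67 p [0.6144 0.0192 0.0376] open 1.0 F [-0.16  0.77 -0.36]
t 29.28 p [0.6212 0.0893 0.2265] open 0.997 F [ 0.38  0.23 -1.5 ]
```

View pics/e1.png

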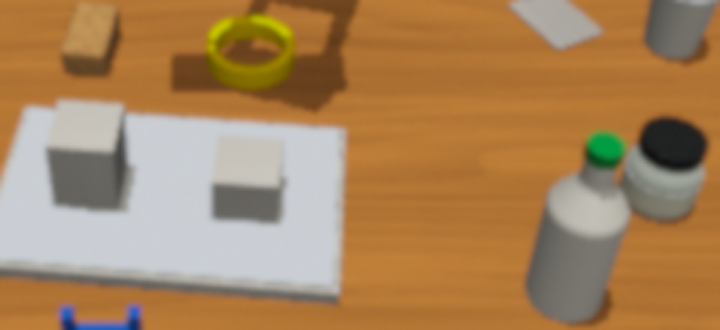

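View pics/e2.png

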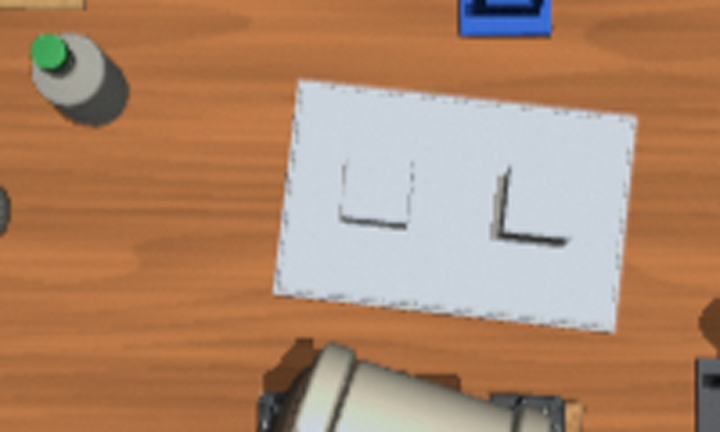

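```bash
python3 - <<'E'
from h import *
bot.set_gripper(0,20)
pad=np.array([.517,-.414])
best=None
for x in ([.53,.85,0],[-.53,-.85,0]):
    M=T(ori([0,0,-1],x),[*pad,.2]); q=ik(M);print(q is not None and np.round(q,2))
    if q is not None and (best is None or abs(q[5])<abs(best[1][5])): best=(M,q)
M=best[0]
goto(up(M,.08));line(up(M,-.05),.15);bot.hold(.3);f0=bot.current_contact_force()
print("base",f0)
z=.15
while z>.0815:
    z-=.004;N=M.copy();N[2,3]=z;line(N,.06)
    f=bot.current_contact_force()-f0
    print(round(z,3),np.round(f,1))
    if f[2]>30: print("high");break
bot.hold(.3);line(up(M,.05),.2);st()
bot.goto([.40,.0,.36],rv(ori([0,0,-1],[0,1,0])))
s,t=cams()
cv2.imwrite("pics/f1.png",np.hstack([cv2.resize(s.img[150:290,20:200],None,fx=2.2,fy=2.2),cv2.resize(t.img[140:280,365:500],None,fx=2.2,fy=2.2)]))
E
```

```text
[-0.86  0.38  1.32 -0.    1.44 -1.87]
[-0.86  0.38  1.32 -0.    1.44  1.27]
base [ 0.59084209 -0.25162741 -0.77334858]
0.146 [-1.2  1.6  1. ]
0.142 [-0.9 -0.4  0.9]
0.138 [-0.1  0.3  0.5]
0.134 [-0.9  0.2  1.5]
0.13 [-0.6  0.3  0.4]
0.126 [-0.9 -0.8  1.4]
0.122 [-0.1  0.7  0.9]
0.118 [-1.2 -0.4  1.1]
0.114 [-0.8  0.8  1.1]
0.11 [-1.9  2.4 11.3]
0.106 [-3.2  2.4  9.7]
0.102 [-4.1  1.9 11.9]
0.098 [-4.   1.6 10.7]
0.094 [-4.   2.1 10.4]
0.09 [-3.4  1.2  9.8]
0.086 [-3.8  1.   7.2]
0.082 [-3.3  0.4  6.6]
0.078 [-1.1 -1.9  1.5]
t 42.49 p [ 0.5164 -0.4132  0.248 ] open 0.007 F [-0.46 -0.11  0.35]
```

View pics/f1.png

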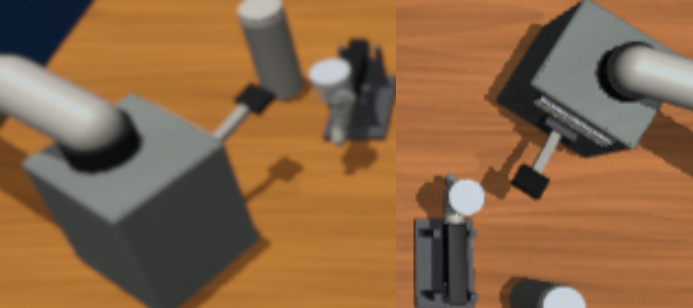

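```bash
python3 - <<'E'
from h import *
M=T(ori([0,0,-1],[-.53,-.85,0]),[.517,-.414,.2])
goto(up(M,.05));line(up(M,-.06),.15);bot.hold(.3);st()
s,t=cams()
print(s.proj([.517,-.414,.14]),t.proj([.517,-.414,.14]))
cv2.imwrite("pics/g1.png",np.hstack([cv2.resize(s.img[150:250,80:190],None,fx=3.6,fy=4,interpolation=cv2.INTER_CUBIC),cv2.resize(t.img[170:270,380:490],None,fx=3.6,fy=4,interpolation=cv2.INTER_CUBIC)]))
E
```

```text
t 49.08 p [ 0.5173 -0.4143  0.1408] open 0.003 F [-0.59 -0.01 -0.27]
[[134.52519476 190.92590839]] [[425.57661612 221.05071237]]
```

View pics/g1.png

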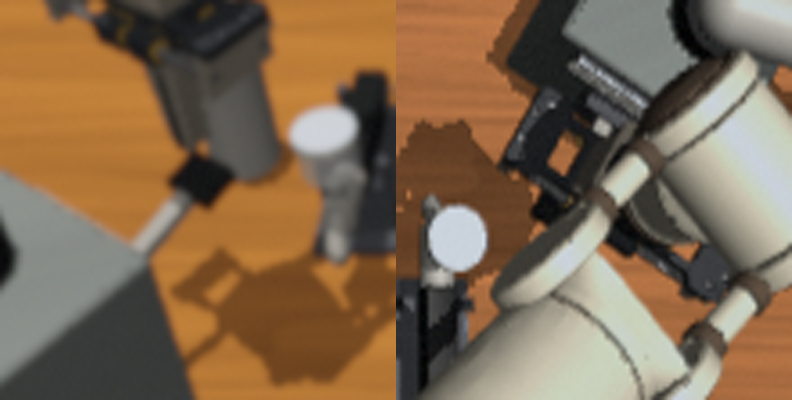

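```bash
python3 - <<'E'
from h import *
M=T(ori([0,0,-1],[-.53,-.85,0]),[.517,-.414,.2])
f0=bot.current_contact_force()
for z in [.12,.10,.085,.080,.077,.074,.072,.070,.068,.066]:
    N=M.copy();N[2,3]=z;line(N,.06)
    print(z,np.round(bot.current_contact_force()-f0,1),np.round(bot.current_ee_pos()[2],4))
bot.hold(.2);line(up(M,.0),.2);st()
line(up(M,.10),.25)
bot.goto([.40,.0,.36],rv(ori([0,0,-1],[0,1,0])))
s,t=cams()
cv2.imwrite("pics/f2.png",np.hstack([cv2.resize(s.img[150:290,20:200],None,fx=2.2,fy=2.2),cv2.resize(t.img[140:280,365:500],None,fx=2.2,fy=2.2)]))
E
```

```text
0.12 [-0.1 -0.7 -0.2] 0.1192
0.1 [-6.6  3.5 11.2] 0.1014
0.085 [-3.7  0.7  7. ] 0.0857
0.08 [-2.5 -0.9  4. ] 0.0804
0.077 [-0.5 -0.4  0.8] 0.0763
0.074 [-0.5  0.4 -0. ] 0.0731
0.072 [-0.4  0.2  0.2] 0.0717
0.07 [-0.8 -0.1 -0. ] 0.0698
0.068 [ 0.1  1.1 -0.5] 0.0678
0.066 [-0.3  0.5  0.2] 0.0658
t 53.31 p [ 0.5164 -0.4133  0.1983] open 0.009 F [ 0.36  0.1  -0.11]
```

View pics/f2.png

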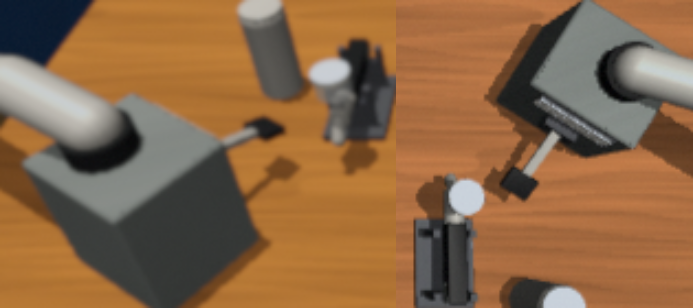

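```bash
cat >> h.py <<'E'
def gunpose(p,yaw):
    c,s=np.cos(yaw),np.sin(yaw);return T(np.array([[c,-s,0],[s,c,0],[0,0,1.]]),p)
def gungrip(flip,dz=0): # tool in gun frame
    return T(ori([0,0,-1],[0,-1 if flip else 1,0]),[0,0,-.019+dz])
def aim(target,yaw,d=.12):
    u=np.array([np.cos(yaw),np.sin(yaw),0]);k=np.sqrt(.5)
    noz=np.array(target)-d*k*u+[0,0,d*k]
    return gunpose(noz-.133*u+[0,0,.025],yaw)
E
python3 - <<'E'
from h import *
for flip in (0,1):
    print(flip,"rack",np.round(ik(gunpose([.394,-.321,.077],-.02)@gungrip(flip)),2))
    for n,tg in (("tall",[*panel_xy(0,-.075),.10]),("short",[*panel_xy(0,.075),.07])):
        for y in np.radians(range(-90,91,15)):
            q=ik(aim(tg,y)@gungrip(flip));q2=ik(up(aim(tg,y),.08)@gungrip(flip))
            if q is not None and q2 is not None: print(n,round(np.degrees(y)),np.round(q,2))
# look at open fingertip above the gun
M=gunpose([.394,-.321,.077],-.02)@gungrip(1)
bot.set_gripper(.75);q=ik(M);goto(up(M,.15));line(up(M,.06),.15);st()
s,t=cams();print(s.proj(up(M,.06)[:3,3]),t.proj(up(M,.06)[:3,3]))
for sg in(-1,1):
    print("finger tip",s.proj(up(M,.06)[:3,3]+[0,sg*.044,0]))
cv2.imwrite("pics/i1.png",np.hstack([cv2.resize(s.img[130:230,120:230],None,fx=3.6,fy=3.6,interpolation=cv2.INTER_CUBIC),cv2.resize(t.img[200:300,350:460],None,fx=3.6,fy=3.6,interpolation=cv2.INTER_CUBIC)]))
E
```

```text
0 rack [-0.92  0.14  1.9  -0.    1.1  -2.47]
tall -90 [-0.03  0.25  1.5  -0.    1.4  -0.03]
tall -75 [-0.05  0.1   1.67 -0.    1.38 -0.31]
tall -60 [-0.1  -0.05  1.81 -0.    1.37 -0.62]
tall -45 [-0.19 -0.18  1.94 -0.    1.39 -0.97]
tall -30 [-0.31 -0.29  2.03  0.    1.4  -1.36]
tall -15 [-0.46 -0.34  2.07 -0.    1.42 -1.77]
tall 0 [-0.6  -0.33  2.06 -0.    1.41 -2.17]
tall 15 [-0.7  -0.25  1.99  0.    1.4  -2.54]
tall 30 [-0.76 -0.12  1.88 -0.    1.38 -2.85]
tall 60 [-0.76  0.17  1.59  0.    1.38  2.9 ]
tall 75 [-0.73  0.31  1.42  0.    1.41  2.67]
tall 90 [-0.68  0.45  1.25  0.    1.45  2.46]
short -90 [ 0.2   0.41  1.36 -0.    1.38  0.2 ]
short -75 [ 0.21  0.27  1.53 -0.    1.34 -0.05]
short -60 [ 0.19  0.13  1.7  -0.    1.32 -0.33]
short -45 [ 0.14 -0.02  1.85 -0.    1.31 -0.64]
short -30 [ 0.05 -0.15  1.97  0.    1.32 -1.  ]
short -15 [-0.08 -0.25  2.06 -0.    1.34 -1.39]
short 0 [-0.22 -0.3   2.1  -0.    1.35 -1.79]
short 15 [-0.36 -0.28  2.08 -0.    1.34 -2.19]
short 30 [-0.46 -0.2   2.01  0.    1.33 -2.55]
short 45 [-0.51 -0.07  1.9   0.    1.31 -2.87]
short 75 [-0.51  0.21  
[... 750 characters left out ...]
0.    1.32  2.81]
short -45 [ 0.14 -0.02  1.85 -0.    1.31  2.5 ]
short -30 [ 0.05 -0.15  1.97  0.    1.32  2.14]
short -15 [-0.08 -0.25  2.06 -0.    1.34  1.76]
short 0 [-0.22 -0.3   2.1  -0.    1.35  1.35]
short 15 [-0.36 -0.28  2.08 -0.    1.34  0.95]
short 30 [-0.46 -0.2   2.01  0.    1.33  0.59]
short 45 [-0.51 -0.07  1.9  -0.    1.31  0.27]
short 60 [-0.53  0.07  1.76 -0.    1.31 -0.  ]
short 75 [-0.51  0.21  1.6  -0.    1.33 -0.25]
short 90 [-0.48  0.36  1.43 -0.    1.36 -0.48]
t 60.62 p [ 0.3945 -0.3215  0.1189] open 0.752 F [-0.44 -0.19 -0.01]
[[177.12043959 171.0884449 ]] [[394.25541068 259.93664413]]
finger tip [[163.00819696 171.13520927]]
finger tip [[191.24011538 171.04165591]]
```

View pics/i1.png

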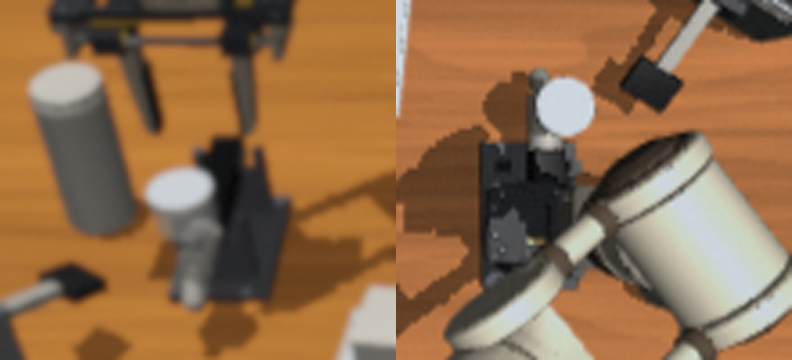

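```bash
cat >> h.py <<'E'
GX,GY,GYAW=.3935,-.321,-.015
def gtool(flip=1): return T(ori([0,0,-1],[0,-1 if flip else 1,0]),[.008,0,-.034])
E
python3 - <<'E'
from h import *
M=gunpose([GX,GY,.077],GYAW)@gtool()
line(M,.08);st();bot.set_gripper(0,55);bot.hold(.2);st()
s,t=cams()
cv2.imwrite("pics/j1.png",np.hstack([cv2.resize(s.img[130:230,120:230],None,fx=3.6,fy=3.6,interpolation=cv2.INTER_CUBIC),cv2.resize(t.img[200:300,350:460],None,fx=3.6,fy=3.6,interpolation=cv2.INTER_CUBIC)]))
E
```

```text
t 61.81 p [ 0.4018 -0.3216  0.0436] open 0.75 F [-0.21 -1.    0.41]
t 62.68 p [ 0.4015 -0.3208  0.043 ] open 0.324 F [-0.16  3.48  3.25]
```

View pics/j1.png

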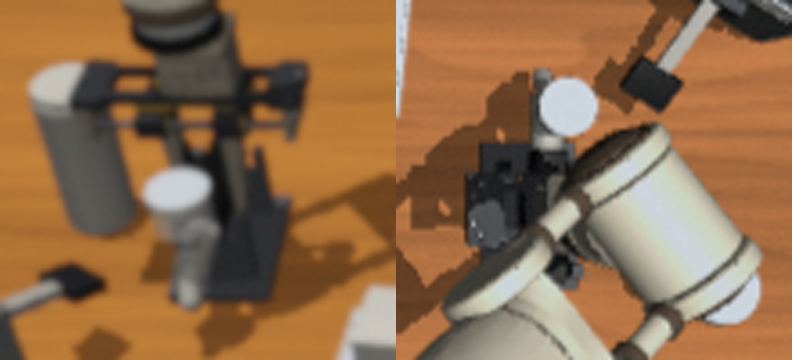

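```bash
python3 - <<'E'
from h import *
line(up(gunpose([GX,GY,.077],GYAW)@gtool(),.14),.15);bot.hold(.2);st()
s,t=cams()
cv2.imwrite("pics/k1.png",cv2.resize(s.img[80:230,100:250],None,fx=4,fy=4,interpolation=cv2.INTER_CUBIC))
a=cv2.resize(s.img[190:290,200:350],None,fx=5,fy=5,interpolation=cv2.INTER_CUBIC)
b=cv2.resize(t.img[150:240,245:365],None,fx=5,fy=5,interpolation=cv2.INTER_CUBIC)
cv2.imwrite("pics/k2.png",a);cv2.imwrite("pics/k3.png",b)
E
```

```text
t 64.07 p [ 0.4011 -0.3206  0.182 ] open 0.321 F [-0.07 -0.08 -3.49]
```

View pics/k1.png

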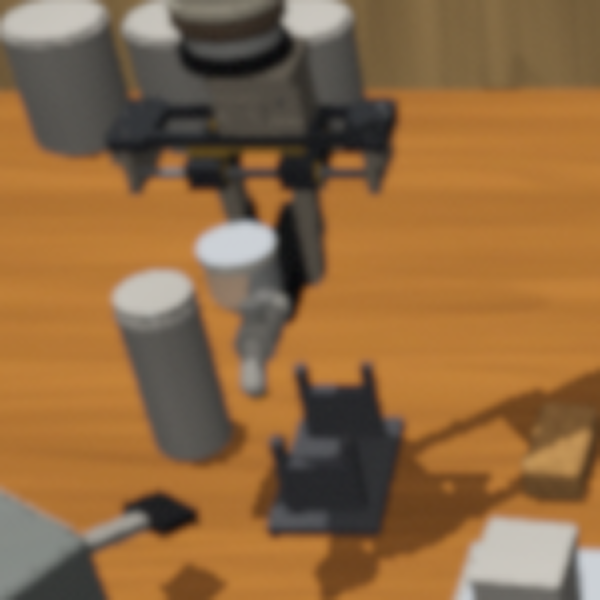

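View pics/k2.png

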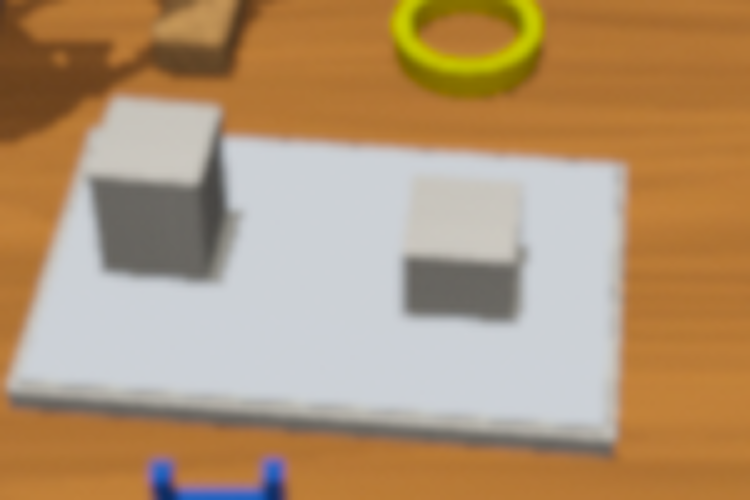

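View pics/k3.png

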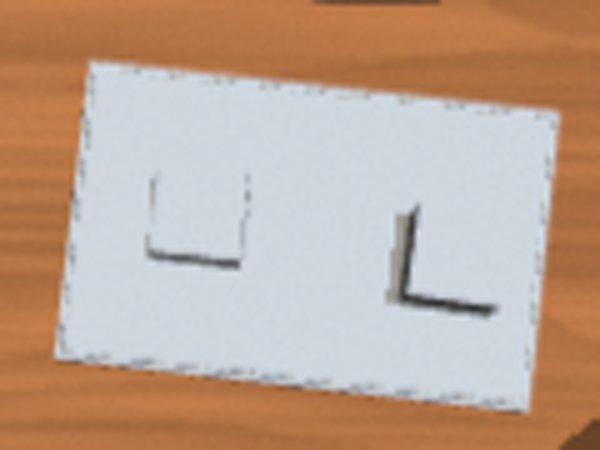

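```bash
python3 - <<'E'
from h import *
s,t=cams();st()
def loc(p):
    d=np.array(p[:2])-PC;c,sn=np.cos(PY),np.sin(PY);return np.round([c*d[0]+sn*d[1],-sn*d[0]+c*d[1]],4)
def rep(n,p): print(n,np.round(p,4),"panel loc",loc(p))
cs=np.array([[113,97],[222,105],[200,184],[90,178]])/5+[200,190]-.4
P=s.plane(cs,.10);print(np.round(np.linalg.norm(np.diff(P,axis=0),axis=1),4));rep("tall scene",P.mean(0))
rep("tall top",t.plane([[336.1,200.6]],.10)[0])
cs=np.array([[413,178],[523,182],[518,260],[405,255]])/5+[200,190]-.4
P=s.plane(cs,.07);print(np.round(np.linalg.norm(np.diff(P,axis=0),axis=1),4));rep("short scene",P.mean(0))
rep("short top",t.plane([[284.6,191.8]],.07)[0])
pc=np.array([[91,61],[560,110],[528,411],[56,358]])/5+[245,150]-.4
P=t.plane(pc,.02);print("panel top corners",np.round(P[:,:2],3).tolist(),P.mean(0))
E
```

```text
t 64.27 p [ 0.4014 -0.321   0.1828] open 0.323 F [-0.57 -0.43 -3.13]
[0.0629 0.0639 0.0605]
tall scene [ 0.5861 -0.1366  0.1   ] panel loc [-0.0119 -0.0964]
tall top [ 0.5833 -0.139   0.1   ] panel loc [-0.0144 -0.099 ]
[0.062  0.0601 0.0612]
short scene [0.6176 0.0344 0.07  ] panel loc [0.0016 0.077 ]
short top [0.6147 0.0297 0.07  ] panel loc [-0.0008  0.072 ]
panel top corners [[0.726, 0.108], [0.694, -0.218], [0.485, -0.196], [0.518, 0.129]] [ 0.60558942 -0.04415937  0.02      ]
```

```bash
python3 - <<'E'
from h import *
A=aim([.5847,-.138,.10],np.radians(25))
G=gtool()
goto(up(A,.05)@G if False else up(A@G,.05));line(A@G,.1);bot.hold(.5);st()
s,t=cams()
k=A@np.array([.133,0,-.025,1]);c=A@np.array([.096,0,.076,1])
print("nozzle exp",k[:3],s.proj(k[:3]),t.proj(k[:3]),"cup",s.proj(c[:3]),t.proj(c[:3]))
cv2.imwrite("pics/l1.png",np.hstack([cv2.resize(s.img[120:260,170:310],None,fx=2.8,fy=2.8,interpolation=cv2.INTER_CUBIC),cv2.resize(t.img[160:300,290:430],None,fx=2.8,fy=2.8,interpolation=cv2.INTER_CUBIC)]))
E
```

```text
t 65.92 p [ 0.3946 -0.2267  0.176 ] open 0.322 F [ 0.51  0.49 -3.89]
nozzle exp [ 0.50779723 -0.17386035  0.18485281] [[217.47977564 176.12751777]] [[350.6009422  222.52466761]] cup [[208.93813738 138.46203299]] [[361.49074931 232.79025706]]
```

View pics/l1.png

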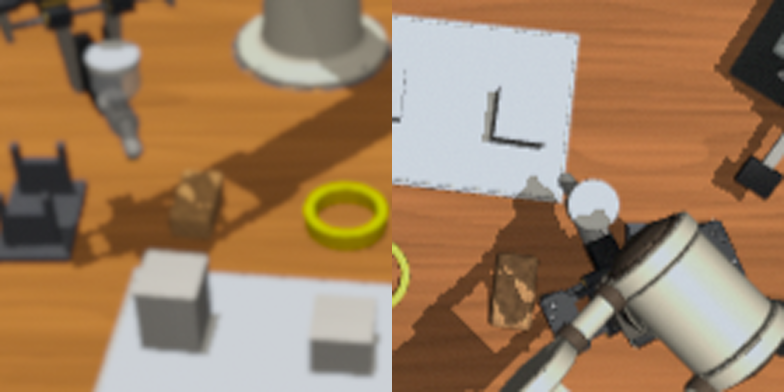

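```bash
python3 - <<'E'
from h import *
bot.hold(5);st()
s,t=cams()
cv2.imwrite("pics/m1.png",np.hstack([cv2.resize(s.img[180:290,200:350],None,fx=2.6,fy=2.6,interpolation=cv2.INTER_CUBIC),cv2.resize(t.img[140:250,245:395],None,fx=2.6,fy=2.6,interpolation=cv2.INTER_CUBIC)]))
E
```

```text
t 71.02 p [ 0.3945 -0.2267  0.1759] open 0.323 F [ 0.01 -0.32 -3.15]
```

View pics/m1.png

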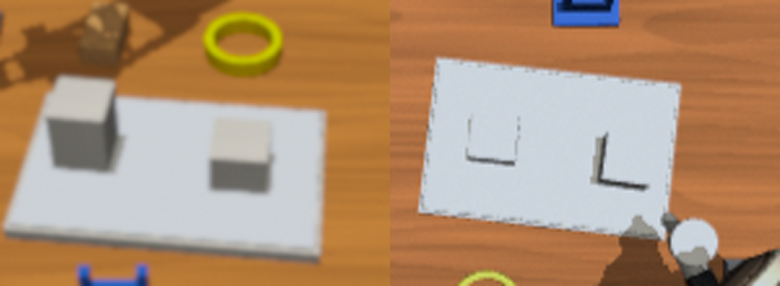

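```bash
python3 - <<'E'
from h import *
G=gtool()
line(up(aim([.5847,-.138,.10],np.radians(25))@G,.06),.15)
A=aim([.616,.0325,.07],np.radians(25))
goto(up(A@G,.07));line(A@G,.1);bot.hold(.5);st()
s,t=cams()
k=A@np.array([.133,0,-.025,1]);c=A@np.array([.096,0,.076,1])
print("nozzle exp",k[:3],s.proj(k[:3]),t.proj(k[:3]),"cup",s.proj(c[:3]),t.proj(c[:3]))
cv2.imwrite("pics/n1.png",np.hstack([cv2.resize(s.img[150:290,210:350],None,fx=2.8,fy=2.8,interpolation=cv2.INTER_CUBIC),cv2.resize(t.img[150:290,240:380],None,fx=2.8,fy=2.8,interpolation=cv2.INTER_CUBIC)]))
E
```

```text
t 73.75 p [ 0.4259 -0.0562  0.1459] open 0.327 F [ 1.31 -0.59 -3.1 ]
nozzle exp [ 0.53909723 -0.00336035  0.15485281] [[278.79173132 191.43983186]] [[294.37595389 212.48187627]] cup [[272.64574947 154.2144979 ]] [[299.8521312  221.51754248]]
```

View pics/n1.png

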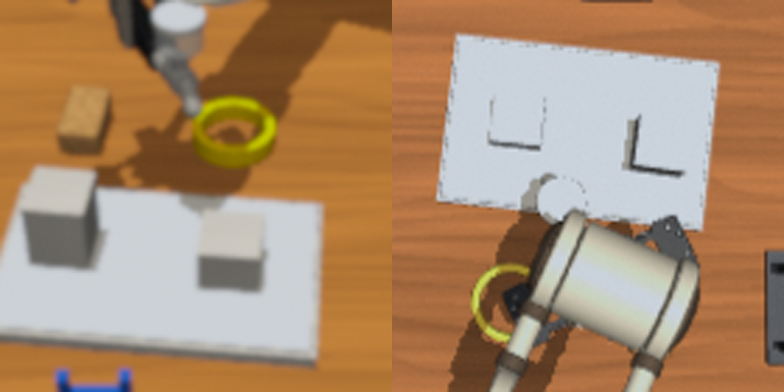

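```bash
python3 - <<'E'
from h import *
G=gtool()
bot.hold(5.2);st()
A=aim([.616,.0325,.07],np.radians(25))
line(up(A@G,.09),.15)
R=gunpose([GX,GY,.077],GYAW)@G
goto(up(R,.14));line(up(R,.03),.15);bot.hold(.3);st()
s,t=cams()
cv2.imwrite("pics/o1.png",np.hstack([cv2.resize(s.img[110:230,110:230],None,fx=3.2,fy=3.2,interpolation=cv2.INTER_CUBIC),cv2.resize(t.img[190:310,340:460],None,fx=3.2,fy=3.2,interpolation=cv2.INTER_CUBIC)]))
E
```

```text
t 79.05 p [ 0.4258 -0.0562  0.1458] open 0.323 F [-0.32  0.46 -4.01]
t 82.03 p [ 0.4018 -0.3215  0.0737] open 0.322 F [ 0.07  0.25 -3.55]
```

View pics/o1.png

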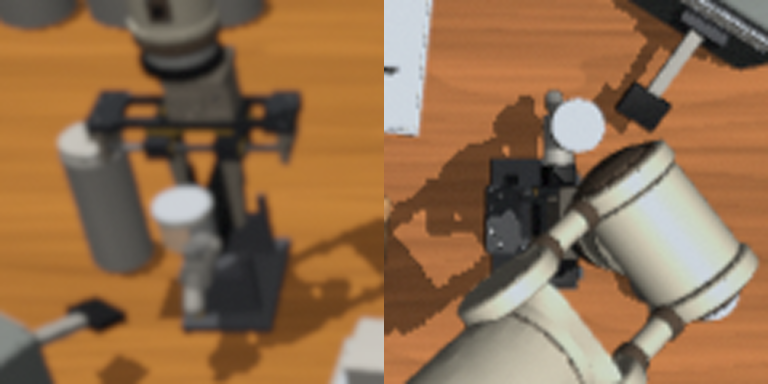

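Gun is level above the slot and the lever is still down. Next I lower it until it seats, then release.

```bash
python3 - <<'E'
from h import *
G=gtool();R=gunpose([GX,GY,.077],GYAW)@G
f0=bot.current_contact_force()
for dz in [.02,.012,.006,.003,.0015,0,-.0015]:
    line(up(R,dz),.04);bot.hold(.1);f=bot.current_contact_force()-f0;print(dz,np.round(f,1))
    if f[2]>3: break
bot.set_gripper(.42);bot.hold(.3);bot.set_gripper(.75);bot.hold(.2);st()
line(up(R,.16),.15)
bot.goto([.40,.05,.38],rv(ori([0,0,-1],[0,1,0])));bot.hold(.5)
s,t=cams();st()
cv2.imwrite("pics/q1.png",np.hstack([cv2.resize(s.img[150:230,110:210],None,fx=3.9,fy=3.9,interpolation=cv2.INTER_CUBIC),cv2.resize(t.img[205:285,365:465],None,fx=3.9,fy=3.9,interpolation=cv2.INTER_CUBIC)]))
cv2.imwrite("pics/q2.png",np.hstack([cv2.resize(s.img[180:290,200:350],None,fx=2.6,fy=2.6,interpolation=cv2.INTER_CUBIC),cv2.resize(t.img[140:250,245:395],None,fx=2.6,fy=2.6,interpolation=cv2.INTER_CUBIC)]))
cv2.imwrite("pics/q3.png",np.hstack([cv2.resize(c.img,(400,300)) for c in(s,t)]))
E
```

```text
0.02 [-0.2  0.  -1.2]
0.012 [ 0.3  0.  -1.1]
0.006 [ 0.1  0.8 -0.7]
0.003 [-0.1  0.9 -0.1]
0.0015 [ 0.3  0.3 -1. ]
0 [-0.4 -0.3  0.7]
-0.0015 [-4.8  3.4 11.5]
t 86.33 p [ 0.4015 -0.3211  0.0415] open 0.754 F [-0.44  0.69  0.12]
t 90.23 p [0.4  0.05 0.38] open 0.75 F [ 0.27 -0.22  0.16]
```

View pics/q1.png

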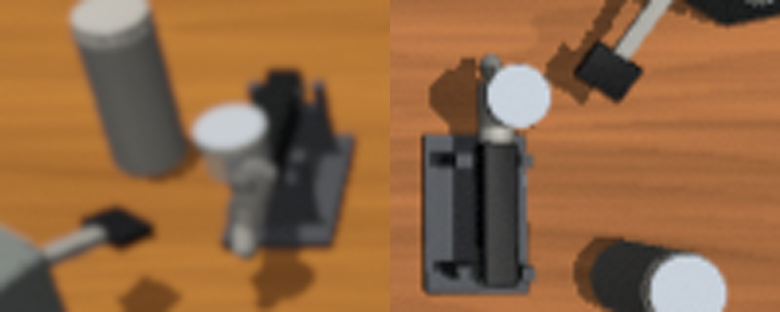

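View pics/q2.png

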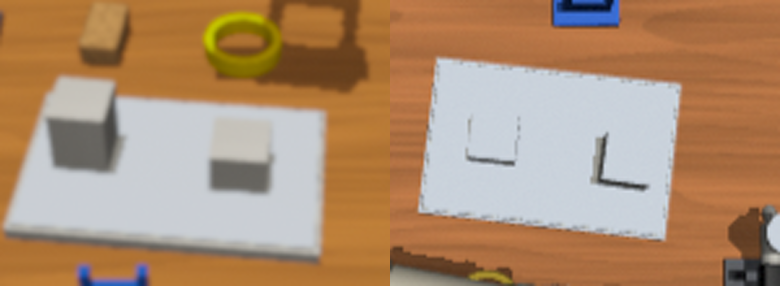

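View pics/q3.png

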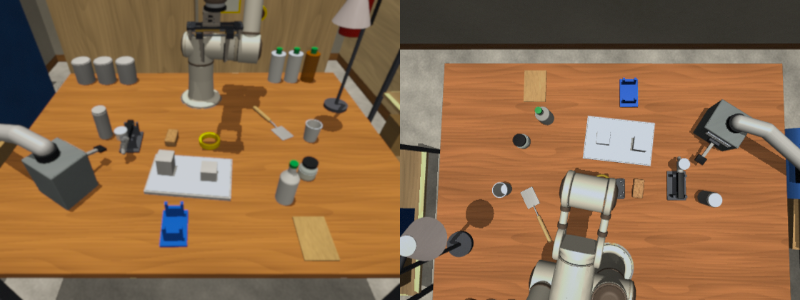

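```bash
python3 - <<'E'
from workcell import bot
bot.job_done();print(bot.current_clock())
E
```

```text
the job is handed in; nothing more can be done
the job is handed in; nothing more can be done
```

The job is done and handed in at about 90 s on the robot's clock; no verdict is reported. Only the tall and short housings were on the bench; the middle one was absent.

- **Housings:** both stand on the panel with the closed end up. The last pictures showed them upright, about 175 mm apart. At some point before the gun was lifted, the tall one was knocked about 25 mm aside. It was still well inside the panel limits, so I left it there and aimed from its newly measured position. The short one was within 1 mm of where I placed it.
- **Lever:** the first press was too shallow and the lever sprang back up. The closed fingertips turned out to be about 18 mm shorter than the stated tool point. A second, deeper press latched it. The pad then read about 14 pixels lower in the scene view, and it was still down in the last pictures.
- **Spraying:** I held the gun 5 s on the tall housing, then 5 s on the short one, from 12 cm. In the scene view the nozzle appeared within 2 to 3 pixels of where it should be, and so did the cup in the pictures where I checked it. The nozzle reading in the top view was about 4 pixels off for the tall housing, because the tip was partly hidden.
- **Gun:** it is back in the dark rack, level, with the cup about 3 mm from where it started. The gripper is clear of everything.
- **Bystanders:** no bystander looked moved in the last pictures, but I did not measure them.

The two cameras disagreed by about 4 mm (up to 11 mm at the lever pad), so I averaged them. The short housing's placement agreed with that average to about 1 mm.

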